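# Clamp a dental cast in the bench holder

## Robot

A 7-joint arm with a two-finger parallel gripper is mounted at the origin on the work surface. World frame = base frame: x ahead of the robot, y to its left, z up, the work surface at z = 0. Lengths are in m, angles in degrees, forces in N, time in s.
With the tool pointing down it reaches from about 0.4 to 0.875 m from the base axis. Payload 6.5 kg.
Tool frame: the origin (TCP) lies midway between the tips of the shut fingers; the grasp point (between the pads) lies 19 mm behind it; z points along the fingers, y is the direction in which the jaws open and shut (so a half turn about z gives the same grasp; the last joint's range is limited). The gripper opens to 88 mm and grips with 3 to 60 N. Pads are 18 mm wide; open, the fingers measure 123 mm over their backs; the gripper's body (75 mm by 187 mm) begins 45 mm behind the grasp point.
Start: joints at [70.806, 30.733, -0.252, 88.115, 0.149, 61.152, -4.079], TCP at [0.173, -0.627, 0.239] pointing down, gripper open.
Joint ranges: [-154.64, 154.64], [-21.42, 123.67], [-72.66, 72.17], [13.99, 137.28], [-74.86, 254.86], [10.95, 109.41], [-158.01, 158.01]. Speed limits (degrees/s): [136.94, 136.94, 180, 180, 180, 180, 180].

## Interface

Orientations are given as a 3x3 rotation matrix whose columns are the frame's x, y, z axes.
In Python, from station import ctrl, cams gives the robot as it stands. The module is installed in compiled form; this text tells all that it offers.
- The arm moves only by the tool arm_command, never from a script. Its argument "commands" is one flat list of numbers, 7 for each row, row after row: the turn, a rotation vector about the world's x, y, z normalised to -1 to 1, where 1 is 2 pi rad, then the shift along the world's x, y, z normalised to -1 to 1, where 1 is 0.12 m, then the gripper's target within -1 to 1 (shut at 1, half-way at 0, fully open at -1). In form: [ax, ay, az, tx, ty, tz, claw, ax, ay, az, tx, ty, tz, claw, ...]. A call has 1 to 20 rows; each row is the pose to reach, as a shift and turn from the pose measured when the call began, turning the shorter way round; what a row does not reach only later rows make up. A row lasts 1/12 s, in which the tool goes at most 41.7 mm and 7.16 degrees, less where a joint would pass 70% of its speed; a pose out of reach is approached as far as the arm can. A call with a number of a shift or a turn outside -1 to 1 is refused whole. A call with a gripper value outside its range is refused whole. The fingers move at their own pace and stop on an object; "force" is the grip in N (left out, the last holds). Time passes only in rows, so rows that repeat a pose let the fingers close. It gives the time, the measured TCP pose, the force and the opening at its end, in the units of the state.
- ctrl.state(): the state, without advancing time (a new reading comes with each control period).
- cams.read_camera(name): name is "side" or "top" or "wrist"; returns the picture (480x640x3 uint8, blue, green, red); there is no depth.
- cams.camera_params(name): a dict with "fov_y" (degrees; the focal length in pixels is half the picture's height over the tangent of half this angle, whatever the lens; pixels are square), "cx", "cy" (the principal point, pixels), "rvec" (rotation vector, rad) and "tvec" (3), from world to camera coordinates, as OpenCV has them; the wrist camera has in their place "mount" (4x4, takes a point from camera to tool coordinates, whose origin is the TCP and whose axes are the flange's). Camera axes: x right, y down, z forward; pixel columns grow to the right and rows downward; lengths in m; the calibration is good to about 2 mm. The wrist camera is an equidistant fisheye: a pixel r from the principal point sees the ray r / f radians off the axis. A picture is of the moment at which its call begins: read the wrist's pose just before it. camera_params takes no time and is no camera call.
- ctrl.close_job(): hands the job in, once; it reports no verdict.
The state is a dict: "clock": time; "joint_positions": joint angles; "dq": joint speeds; "tau": joint torques, N m; "tcp_pos": TCP position; "ee_rot": TCP orientation; "ft_force": force on the tool from outside, world axes, zero at the start; "wrist_torque": the same for the moment, N m; "finger_gap": finger opening in m.
Only numpy, scipy, OpenCV 4.12 (cv2) and the standard library are available. Lean on these libraries where they do the work, as an engineer would, in place of code of your own. Each camera call takes 0.05 s, during which the arm holds its last target. There are 200 camera calls.

## Task

Secure the plaster dental cast in its holder: push the sliding rod in by its round end knob until the cast is snug between the rod's rubber foot and the far jaw, pressing gently because plaster chips, then swing the cam lever over centre, fully closed, so the rod is locked. Do not close the lever before the cast is snug, do not force the mechanism or touch the cast itself, and leave the other things on the desk where they are.

Things in the scene. Friction and masses are not known exactly. Their poses are not given: they have to be found in the camera images.
- holder: Aluminium holder screwed to the desk. Origin: on the desk under the clamp block's centre; x runs along the rod towards the jaw, z up. Plate 210 x 80 x 10 mm (x -35 to 175). Grey clamp block 56 (x) x 70 (y -25 to 45) x 56 mm high. Jaw: wall, 52 mm high, screwed down with its rubber face somewhere at x = 128 to 144 mm; the face gives 1 mm per 10 N.
- rod: Steel rod, 16 mm thick, sliding along the holder's x at 30 mm above the desk. Origin: centre of the flat rear face of its black round end knob (40 mm across, 16 mm thick); x points to the jaw. Its rubber foot (26 mm across) ends 184 mm ahead of the origin. Unclamped it drags with 7 N and stays where left. Pushed 5 to 10 N beyond that drag, the seated cast is snug; 18 N on the cast chips it. Clamped, it holds against about 20 N.
- lever (a joint): Angle of the cam lever about its upright pin, rad. 0: wide open, 60 degrees from the holder's x towards its y. Grows anticlockwise from above; 2.1 is its stop, closed, pointing to the holder's -x beside the rod. Stiff from about 0.75 on, hardest near 1.3 (some 5 N at the black grip), over centre at 1.7; from 1.85 on it goes home by itself. Left between 0.9 and 1.5 it swings back. Pushing over 30 N damages it.
- lever_grip (a point): Point in the lever's black grip, 75 mm from the pin and 65 mm above the desk. The grip is 40 mm long (52 to 92 mm from the pin), 16 mm wide and 16 mm high (57 to 73 mm above the desk), free beneath.
- lever_pivot (a point): On the axis of the lever's pin, 65 mm above the desk, on top of the clamp block at x = 0, y = 34 mm of the holder.
- cast: White plaster dental cast, 160 g, loose on the holder's plate between rod and jaw, 2 to 23 mm short of the jaw. Origin: centre of its underside; x points to the jaw. Flat back (60 mm wide) 28 mm ahead of the origin, flat front (38 mm wide, where the rod pushes) 28 mm behind it; 26 mm high, teeth to 38 mm. Slides on the plate with 1 to 2 N. Not to be touched by the robot.
- mouse: White computer mouse, 105 x 60 x 29 mm, loose; origin under its centre. Leave alone.
- spray: Clear bottle, 52 mm across, 150 mm high, loose; origin under its centre. Leave alone.
- jar: Glass jar with steel cap, 64 mm across, 75 mm high, loose; origin under its centre. Leave alone.

How it is judged (in metres and radians):
On the way, in this order (a step that is already met when the one before it is completed fails the run):
1. with the lever still open (below 0.8 rad), the cast is snug between rod and jaw: the rod bears on it with more than 2.5 N (contact force between rod and cast above 2.5 N and value of joint lever below 0.8 rad), for 0.2 s.
2. the lever is fully closed, beyond its centre (value of joint lever above 2 rad), for 0.2 s.
At the end, for the whole second after the job is handed in: The lever is past 2.0 rad (stop at 2.1), the rod still bears on the cast with more than 2.5 N, and the cast stands upright and at rest; nothing else is moved (value of joint lever above 2 rad and contact force between rod and cast above 2.5 N and linear speed of cast below 0.01 m/s and angle between cast's own z axis and vertical below 0.1 rad); the robot touches nothing.
It fails at once if the rod presses the cast with more than 18 N (contact force between rod and cast above 18 N).
It fails at once if the robot pushes on the holder, its rod or its lever with more than 30 N (contact force between any of the arm, the fingers and holder above 30 N).
It fails at once if the robot touches the cast (contact force between any of the arm, the fingers and cast above 0.5 N).
It fails at once if the mouse, the bottle or the jar is moved more than 15 mm (distance of any of mouse, spray, jar from where it was at the start of the episode above 0.015 m).
It also fails if it takes over 61 s, if anything falls off the work surface, if the arm or the gripper's body presses on something with over 40 N, if the wrist force passes 120 N, or if a joint passes its speed limit or range.

## Working session

There is one attempt and no reset: what is moved stays moved. The work goes in short steps, Python scripts to look and compute and a tool call to move; the robot and the scene stay as the last step left them, time stands still between calls to the robot, and variables do not carry over. Pictures are saved under pics/ and viewed, about 8 in all and at most 12, crops included, and the job is handed in when it is done.

Besides the shell and the picture viewer there is one more tool, called after "Request:" as a command line: name --argument value ..., lists and objects as JSON in quotes. arm_command: Moves the arm, as the interface text tells. Scaled input: -1 to 1 covers 0.12 m each way for a shift and 2 pi rad each way for a turn. Its arguments: {"type":"object","properties":{"commands":{"type":"array","items":{"type":"number","minimum":-1,"maximum":1}},"force":{"type":"number"}},"required":["commands"]}

```bash
mkdir -p pics
python3 - <<'E'
from station import ctrl,cams
import cv2,numpy as np
s=ctrl.state();print(s['clock'],s['tcp_pos'],s['ee_rot'],s['ft_force'],s['finger_gap'])
for n in("top","side"):
    p=cams.camera_params(n);print(n,p);cv2.imwrite(f'pics/{n}.png',cams.read_camera(n))
print(cams.camera_params("wrist"))
E
```

```text
0.0 [ 0.17246337 -0.62607637  0.23785096] [[ 9.64060680e-01  2.65681542e-01 -5.69398680e-04]
 [ 2.65682126e-01 -9.64059318e-01  1.62469284e-03]
 [-1.17283205e-04 -1.71758153e-03 -9.99998518e-01]] [ 0.46947497 -0.52636971  0.44037436] 0.08802109737340896
top {'fov_y': 45.602182444733415, 'cx': 309.2003374733949, 'cy': 245.2121856144617, 'rvec': array([ 2.19037586, -2.13963982,  0.14253166]), 'tvec': array([-1.32701469e-03,  5.47269542e-01,  1.41929148e+00])}
side {'fov_y': 56.582663413255425, 'cx': 314.08915387767183, 'cy': 234.63288579410124, 'rvec': array([ 0.63466412, -2.43515128,  1.39608897]), 'tvec': array([0.47954469, 0.17694992, 1.00041282])}
{'fov_y': 65.70646984690485, 'cx': 320.2884587919667, 'cy': 234.41337533468678, 'mount': array([[ 5.04894287e-05, -9.59793431e-01, -2.80707262e-01,
         7.43584675e-02],
       [ 9.99999974e-01,  1.11477133e-04, -2.01297224e-04,
         1.12160404e-04],
       [ 2.24496194e-04, -2.80707245e-01,  9.59793411e-01,
        -1.45503935e-01],
       [ 0.00000000e+00,  0.00000000e+00,  0.00000000e+00,
         1.00000000e+00]])}
```

View pics/top.png

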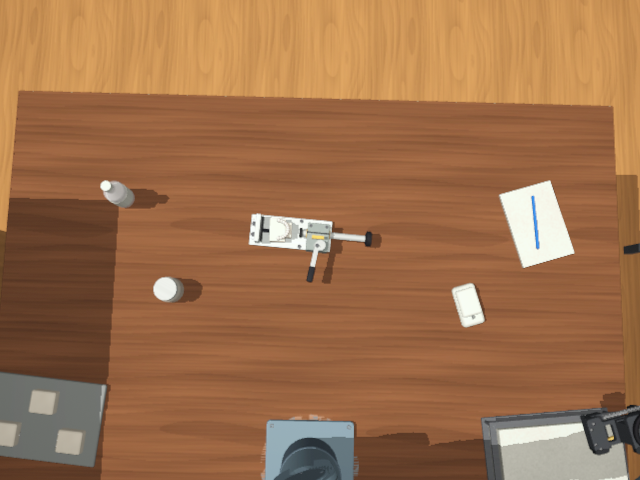

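View pics/side.png

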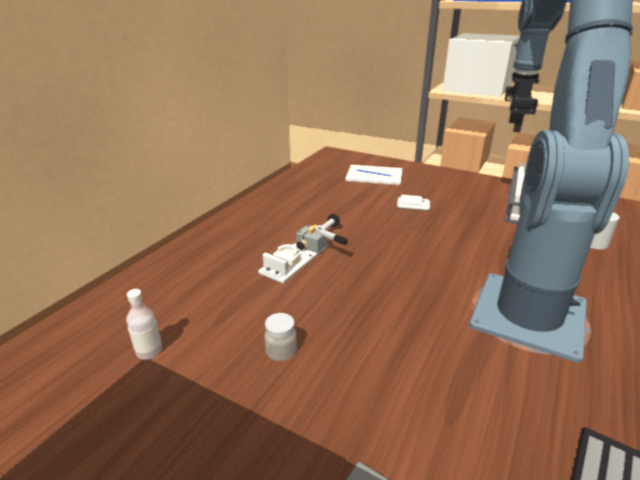

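The top view shows the holder at about (290,232), with the rod knob at (369,239) and the lever grip at (311,273). Holder x points left in the image (world +y), and the lever is open. Next I'll measure these from the top view.

```bash
cat > h.py <<'E'
import numpy as np,cv2
from station import ctrl,cams
def ray(n,uv):
    p=cams.camera_params(n);f=240/np.tan(np.radians(p['fov_y'])/2)
    d=np.array([(uv[0]-p['cx'])/f,(uv[1]-p['cy'])/f,1.])
    if n=="wrist":
        s=ctrl.state();r=np.hypot(d[0],d[1]);d=np.array([d[0]/r*np.sin(r),d[1]/r*np.sin(r),np.cos(r)])
        M=p['mount'];R=np.array(s['ee_rot'])
        return R@M[:3,3]+s['tcp_pos'],R@M[:3,:3]@d
    R=cv2.Rodrigues(p['rvec'])[0];return -R.T@p['tvec'],R.T@d
def onz(n,uv,z):
    o,d=ray(n,uv);return (o+d*(z-o[2])/d[2])[:2]
E
python3 - <<'E'
from h import *
im=cv2.imread('pics/top.png');g=im[200:300,235:385].max(2)
m=(g<60).astype(np.uint8)
n,l,st,c=cv2.connectedComponentsWithStats(m)
for i in range(1,n):
    if st[i,4]>25: print('dark',st[i],c[i]+[235,200])
for nm,uv,z in(("knob",(369,239),.03),("grip",(311,273),.065),("pivot",(320,245),.065),("plate",(290.5,232.5),.01),("jawend",(251,230),.01),("blockend",(331.5,235.5),.01)): print(nm,onz("top",uv,z).round(4))
cv2.imwrite('pics/c1.png',cv2.resize(im[200:300,235:385],None,fx=5,fy=5,interpolation=cv2.INTER_CUBIC))
E
```

```text
dark [25 27  9 13 35] [263.05714286 231.42857143]
dark [130  32   7  14  73] [367.95890411 238.57534247]
dark [72 67  8 15 60] [310.51666667 273.36666667]
knob [ 0.5672 -0.1409]
grip [0.4742 0.0058]
pivot [ 0.5445 -0.015 ]
plate [0.5819 0.0604]
jawend [0.5859 0.1628]
blockend [ 0.5766 -0.0459]
```

View pics/c1.png

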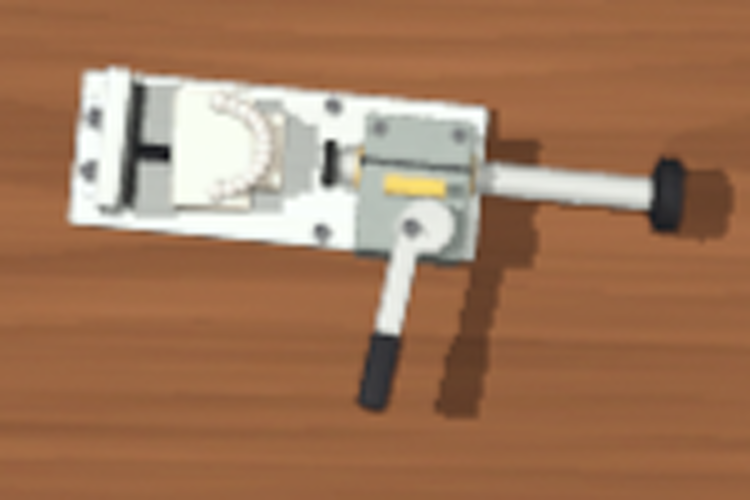

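Run:
```python
from h import *
P=lambda a,b,z:onz("top",(235+a/5-.4,200+b/5-.4),z)
k=P(684,197,.03);f=P(324,163,.03);ks=P(653,193,.03)
e1=P(487,107,.01);e2=P(95,72,.01)
pin=P(412,228,.07);g=P(372,408,.065);gb=P(390,335,.065)
jaw=P(135,150,.04);cf=P(282,165,.013);cb=P(172,145,.026)
ang=lambda d:np.degrees(np.arctan2(d[1],d[0]))
print('knob rear',k,'foot',f,'len',np.linalg.norm(k-f),'axis',ang(f-k),ang(e2-e1))
print('pin',pin,'gripend',g,gb,'lever',ang(g-pin),ang(g-gb),np.linalg.norm(g-pin))
a=np.radians(ang(e2-e1));u=np.array([np.cos(a),np.sin(a)])
v=np.array([-u[1],u[0]]);o=pin-34*v/1000
for n,q in(('k',k),('f',f),('cf',cf),('cb',cb),('jaw',jaw)):print(n,(q-o)@u,(q-o)@v)
```

```text
knob rear [ 0.56731821 -0.14707821] foot [0.58034968 0.03725781] len 0.18479607261982336 axis 85.95625115612022 86.25585865598178
pin [ 0.54316518 -0.00743906] gripend [0.45382851 0.01030185] [0.49015773 0.00221103] lever 168.76805208500897 167.4446542581943 0.09108117781120029
k -0.13776388767907136 0.0007799380280842414
f 0.04702965842594316 -0.000186381611009957
cf 0.0688360479911941 0.0003807611201726869
cb 0.12549144792230327 -0.003043290099694169
jaw 0.14292846226486053 0.0032084975228990273
```

Request:
arm_command --commands '[0,0,0.025,0.4,0,0,1,0,0,0.05,0.8,0,0,1,0,0,0.075,1,0.1,0,1,0,0,0.1,1,0.4,0,1,0,0,0.125,1,0.8,0,1,0,0,0.15,1,1,0,1,0,0,0.17,1,1,0,1,0,0,0.19,1,1,0,1,0,0,0.21,1,1,0,1,0,0,0.21,1,1,0,1]' --force 20

```text
clock: 0.93
tcp_pos: [0.2923, -0.5057, 0.2377]
ee_rot: [[0.045, 0.999, -0.002], [0.999, -0.045, 0.0], [0.0, -0.002, -1.0]]
ft_force: [-1.3, 0.6, 0.4]
finger_gap: 0.0236
```

Request:
arm_command --commands '[0,0,-0.0036,0.25,0.25,0,1,0,0,-0.0036,0.5,0.5,0,1,0,0,-0.0036,0.75,0.75,0,1,0,0,-0.0036,1,1,0,1,0,0,-0.0036,1,1,0,1,0,0,-0.0036,1,1,0,1]'

```text
clock: 1.43
tcp_pos: [0.4146, -0.3828, 0.2376]
ee_rot: [[0.062, 0.998, -0.001], [0.998, -0.062, 0.002], [0.002, -0.001, -1.0]]
ft_force: [-0.7, -0.8, 0.1]
finger_gap: 0.0008
```

Request:
arm_command --commands '[0,0,0,0.25,0.25,0,1,0,0,0,0.5,0.5,0,1,0,0,0,0.75,0.75,-0.2,1,0,0,0,1,1,-0.4,1,0,0,0,1,1,-0.6,1,0,0,0,1,1,-0.6,1,0,0,0,1,1,-0.6,1]'

```text
clock: 2.02
tcp_pos: [0.5329, -0.2631, 0.1636]
ee_rot: [[0.062, 0.998, -0.006], [0.998, -0.062, 0.003], [0.002, -0.006, -1.0]]
ft_force: [0.2, -0.7, 0.4]
finger_gap: 0.0005
```

Run:
```python
from h import *
cv2.imwrite('pics/w1.png',cams.read_camera("wrist"))
```

```text
(no output)
```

View pics/w1.png

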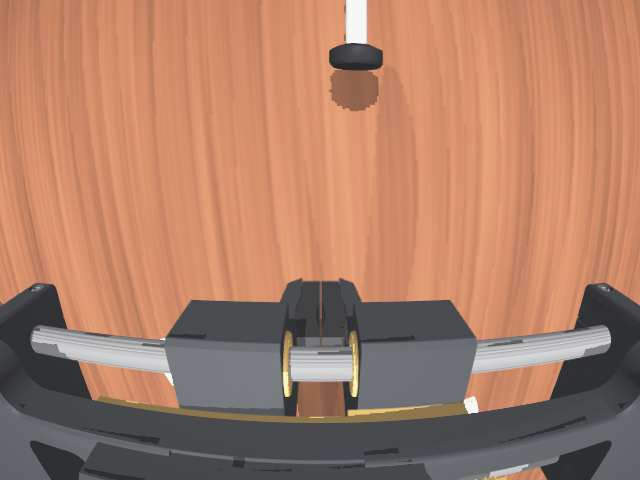

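The wrist view shows the knob at (356,57), with its rear face near row 65, ahead of the shut fingers.

Run:
```python
from h import *
for uv,z in(((356,68),.03),((356,68),.02),((330,57),.03),((382,57),.03)):print(onz("wrist",uv,z))
```

```text
[ 0.56889259 -0.14713474]
[ 0.56991912 -0.14553573]
[ 0.55014232 -0.13768704]
[ 0.58905478 -0.13898245]
```

Request:
arm_command --commands '[0,0,0,0.13,0.2,-0.1,1,0,0,0,0.26,0.4,-0.35,1,0,0,0,0.27,0.5,-0.6,1,0,0,0,0.27,0.5,-0.8,1,0,0,0,0.27,0.5,-1,1,0,0,0,0.27,0.5,-1,1,0,0,0,0.27,0.5,-1,1]'

```text
clock: 2.65
tcp_pos: [0.565, -0.2073, 0.0459]
ee_rot: [[0.067, 0.998, -0.004], [0.998, -0.067, -0.0], [-0.001, -0.004, -1.0]]
ft_force: [-0.0, -0.6, 0.4]
finger_gap: 0.0007
```

Request:
arm_command --commands '[0,0,0,0.01,0.05,-0.1,1,0,0,0,0.015,0.15,-0.17,1,0,0,0,0.02,0.25,-0.17,1,0,0,0,0.025,0.35,-0.17,1,0,0,0,0.025,0.35,-0.17,1,0,0,0,0.025,0.35,-0.17,1]'

```text
clock: 3.15
tcp_pos: [0.5689, -0.1643, 0.0265]
ee_rot: [[0.065, 0.998, -0.002], [0.998, -0.065, -0.0], [-0.001, -0.002, -1.0]]
ft_force: [0.1, -0.1, -0.2]
finger_gap: 0.0002
```

Request:
arm_command --commands '[0,0,0,0,0.02,0,1,0,0,0,0,0.04,0,1,0,0,0,0.005,0.06,0,1,0,0,0,0.005,0.08,0,1,0,0,0,0.005,0.1,0,1,0,0,0,0.01,0.12,0,1,0,0,0,0.01,0.14,0,1,0,0,0,0.01,0.16,0,1,0,0,0,0.01,0.18,0,1,0,0,0,0.015,0.2,0,1,0,0,0,0.015,0.2,0,1]'

```text
clock: 4.07
tcp_pos: [0.5706, -0.1428, 0.0267]
ee_rot: [[0.067, 0.998, -0.003], [0.998, -0.067, -0.003], [-0.004, -0.002, -1.0]]
ft_force: [-0.7, -6.0, 1.2]
finger_gap: 0.0005
```

Request:
arm_command --commands '[0,0,0,0,0.03,0,1,0,0,0,0,0.04,0,1,0,0,0,0,0.05,0,1,0,0,0,0.005,0.06,0,1,0,0,0,0.005,0.07,0,1,0,0,0,0.005,0.08,0,1,0,0,0,0.005,0.09,0,1,0,0,0,0.005,0.1,0,1,0,0,0,0.01,0.11,0,1,0,0,0,0.01,0.12,0,1,0,0,0,0.01,0.13,0,1,0,0,0,0.01,0.14,0,1,0,0,0,0.01,0.15,0,1,0,0,0,0.01,0.16,0,1,0,0,0,0.012,0.17,0,1,0,0,0,0.012,0.18,0,1,0,0,0,0.012,0.18,0,1]'

```text
clock: 5.48
tcp_pos: [0.5719, -0.1246, 0.0268]
ee_rot: [[0.069, 0.998, -0.003], [0.998, -0.069, -0.007], [-0.007, -0.002, -1.0]]
ft_force: [0.7, -6.5, -0.4]
finger_gap: 0.0004
```

Run:
```python
from h import *
im=cams.read_camera("top");cv2.imwrite('pics/c2.png',cv2.resize(im[200:300,235:385],None,fx=5,fy=5,interpolation=cv2.INTER_CUBIC))
```

```text
(no output)
```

View pics/c2.png

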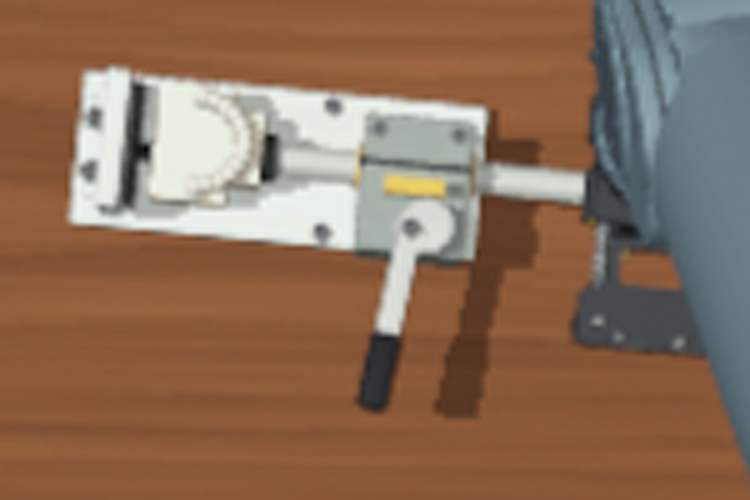

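The foot is now on the cast, whose back is at u≈150 against the jaw face at about 135, so roughly 6 mm remains. From here I'll move slowly.

Request:
arm_command --commands '[0,0,0,0,0.02,0,1,0,0,0,0,0.026,0,1,0,0,0,0,0.032,0,1,0,0,0,0,0.038,0,1,0,0,0,0,0.044,0,1,0,0,0,0,0.05,0,1,0,0,0,0,0.05,0,1]'

```text
clock: 6.12
tcp_pos: [0.572, -0.1216, 0.0268]
ee_rot: [[0.071, 0.997, -0.002], [0.997, -0.071, -0.01], [-0.011, -0.002, -1.0]]
ft_force: [0.7, -7.6, -1.9]
finger_gap: 0.0005
```

Request:
arm_command --commands '[0,0,0,0,0.02,0,1,0,0,0,0,0.026,0,1,0,0,0,0,0.032,0,1,0,0,0,0,0.038,0,1,0,0,0,0,0.042,0,1,0,0,0,0,0.046,0,1,0,0,0,0,0.046,0,1]'

```text
clock: 6.7
tcp_pos: [0.5722, -0.119, 0.0269]
ee_rot: [[0.073, 0.997, -0.002], [0.997, -0.073, -0.014], [-0.014, -0.001, -1.0]]
ft_force: [0.7, -7.6, -1.1]
finger_gap: 0.0005
```

Request:
arm_command --commands '[0.002,0,0,0,0.02,0,1,0.002,0,0,0,0.026,0,1,0.002,0,0,0,0.032,0,1,0.002,0,0,0,0.036,0,1,0.002,0,0,0,0.04,0,1,0.002,0,0,0,0.044,0,1,0.002,0,0,0,0.044,0,1]'

```text
clock: 7.28
tcp_pos: [0.5722, -0.1171, 0.0268]
ee_rot: [[0.075, 0.997, -0.002], [0.997, -0.075, -0.005], [-0.005, -0.001, -1.0]]
ft_force: [1.3, -10.6, -2.5]
finger_gap: 0.0004
```

Request:
arm_command --commands '[0,0,0,0,0.03,0,1,0,0,0,0,0.034,0,1,0,0,0,0,0.038,0,1,0,0,0,0,0.041,0,1,0,0,0,0,0.043,0,1,0,0,0,0,0.043,0,1,0,0,0,0,0.043,0,1,0,0,0,0,0.043,0,1]'

```text
clock: 7.95
tcp_pos: [0.5722, -0.1169, 0.0268]
ee_rot: [[0.078, 0.997, -0.002], [0.997, -0.078, -0.011], [-0.011, -0.001, -1.0]]
ft_force: [0.7, -12.3, -1.0]
finger_gap: 0.0003
```

Request:
arm_command --commands '[0.001,0,0,0,0.04,0,1,0.001,0,0,0,0.045,0,1,0.001,0,0,0,0.05,0,1,0.001,0,0,0,0.052,0,1,0.001,0,0,0,0.052,0,1,0.001,0,0,0,0.052,0,1,0.001,0,0,0,0.052,0,1]'

```text
clock: 8.53
tcp_pos: [0.5721, -0.1167, 0.0269]
ee_rot: [[0.082, 0.997, -0.001], [0.997, -0.082, -0.011], [-0.011, -0.001, -1.0]]
ft_force: [0.7, -14.3, -1.9]
finger_gap: 0.0007
```

The cast is snug: 14 N total, about 7 N of it beyond drag, with stiffness matching the jaw. Now I'll retreat, then rise.

Request:
arm_command --commands '[0,0,0,0,-0.1,0,1,0,0,0,0,-0.25,0,1,0,0,0,0,-0.35,0,1,0,0,-0.005,0,-0.35,0.25,1,0,0,-0.01,0,-0.35,0.5,1,0,0,-0.02,0,-0.35,0.75,1,0,0,-0.02,0,-0.35,1,1,0,0,-0.02,-0.2,-0.1,1,1,0,0,-0.02,-0.4,0.2,1,1,0,0,-0.02,-0.6,0.5,1,1,0,0,-0.02,-0.78,0.8,1,1,0,0,-0.02,-0.78,1,1,1,0,0,-0.02,-0.78,1,1,1]'

```text
clock: 9.62
tcp_pos: [0.4771, 0.0099, 0.1473]
ee_rot: [[0.197, 0.98, -0.003], [0.98, -0.197, -0.007], [-0.008, -0.001, -1.0]]
ft_force: [0.7, 0.2, 0.2]
finger_gap: 0.0002
```

Run:
```python
from h import *
s=ctrl.state();print(np.round(s['joint_positions'],1),s['ft_force'])
im=cams.read_camera("top");cv2.imwrite('pics/c3.png',cv2.resize(im[200:300,235:385],None,fx=5,fy=5,interpolation=cv2.INTER_CUBIC))
cv2.imwrite('pics/w2.png',cams.read_camera("wrist"))
```

```text
[ 11.6  23.6 -22.4 116.9  13.8  42.2 -30.8] [0.72370585 0.21827781 0.17371139]
```

View pics/w2.png

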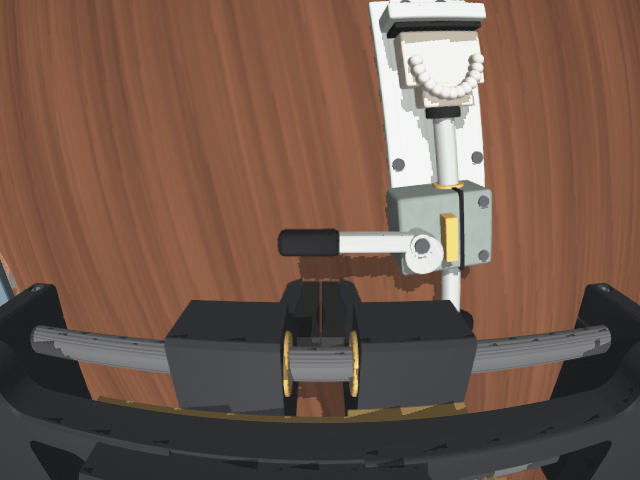

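The cast sits against the jaw. The pin is at about (423,246) and the grip spans (279..340, 242).

Run:
```python
from h import *
pin=onz("wrist",(423,246),.073);g=onz("wrist",(279,242),.065);b=onz("wrist",(340,242),.065)
print(pin,g,b)
for d in(g-pin,g-b):print(np.degrees(np.arctan2(d[1],d[0]))%360,np.linalg.norm(d))
pin=np.array([.5435,-.0075])
for th,off in((168,.029),(168,.019),(180,.017),(190,.017),(200,.017),(210,.017),(220,.017),(230,.017),(240,.017),(250,.017),(260,.017),(267,.017),(271,.015)):
    a=np.radians(th);r=np.array([np.cos(a),np.sin(a)]);t=np.array([-r[1],r[0]]);print(th,(pin+.072*r-off*t).round(4))
```

```text
[ 0.54465104 -0.00880945] [0.45444016 0.01010654] [0.49291191 0.00213487]
168.1574341260009 0.09217276501131008
168.29349396828974 0.03928897337144157
168 [0.4791 0.0358]
168 [0.477  0.0261]
180 [0.4715 0.0095]
190 [ 0.4696 -0.0033]
200 [ 0.47   -0.0162]
210 [ 0.4726 -0.0288]
220 [ 0.4774 -0.0408]
230 [ 0.4842 -0.0517]
240 [ 0.4928 -0.0614]
250 [ 0.5029 -0.0693]
260 [ 0.5143 -0.0755]
267 [ 0.5228 -0.0785]
271 [ 0.5298 -0.0798]
```

Request:
arm_command --commands '[0,0,0,0.017,0.24,0,1,0,0,0,0.017,0.25,-0.1,1,0,0,0,0.017,0.25,-0.35,1,0,0,0,0.017,0.25,-0.6,1,0,0,0,0.017,0.25,-0.777,1,0,0,0,0.017,0.25,-0.777,1,0,0,0,0.017,0.25,-0.777,1]'

```text
clock: 10.3
tcp_pos: [0.4803, 0.0331, 0.0532]
ee_rot: [[0.205, 0.979, -0.005], [0.979, -0.205, -0.011], [-0.012, -0.002, -1.0]]
ft_force: [1.0, -0.0, -0.1]
finger_gap: 0.0004
```

Request:
arm_command --commands '[0,0,0.008,-0.02,-0.05,0,1,0,0,0.016,-0.035,-0.09,0,1,0,0,0.022,-0.05,-0.13,0,1,0,0,0.028,-0.065,-0.165,0,1,0,0,0.033,-0.073,-0.197,0,1,0,0,0.042,-0.08,-0.232,0,1,0,0,0.052,-0.085,-0.268,0,1,0,0,0.061,-0.089,-0.303,0,1,0,0,0.07,-0.09,-0.339,0,1,0,0,0.08,-0.089,-0.375,0,1,0,0,0.089,-0.086,-0.411,0,1,0,0,0.089,-0.086,-0.411,0,1]'

```text
clock: 11.3
tcp_pos: [0.4723, -0.0163, 0.0551]
ee_rot: [[-0.347, 0.938, 0.006], [0.938, 0.347, -0.011], [-0.012, 0.002, -1.0]]
ft_force: [1.6, 3.2, 1.6]
finger_gap: 0.0006
```

Request:
arm_command --commands '[0,0,0.009,0.008,-0.055,0,1,0,0,0.018,0.009,-0.086,0,1,0,0,0.027,0.011,-0.118,0,1,0,0,0.036,0.025,-0.152,0,1,0,0,0.046,0.038,-0.185,0,1,0,0,0.055,0.053,-0.217,0,1,0,0,0.064,0.072,-0.248,0,1,0,0,0.073,0.091,-0.278,0,1,0,0,0.082,0.112,-0.306,0,1,0,0,0.091,0.135,-0.333,0,1,0,0,0.101,0.16,-0.359,0,1,0,0,0.11,0.185,-0.384,0,1,0,0,0.11,0.185,-0.384,0,1]'

```text
clock: 12.38
tcp_pos: [0.4956, -0.0641, 0.0562]
ee_rot: [[-0.864, 0.503, 0.013], [0.503, 0.864, -0.006], [-0.014, 0.002, -1.0]]
ft_force: [0.8, -0.4, 0.5]
finger_gap: 0.0007
```

Request:
arm_command --commands '[0,0,0.009,0.026,-0.016,-0.01,1,0,0,0.018,0.052,-0.033,-0.015,1,0,0,0.028,0.077,-0.049,-0.015,1,0,0,0.037,0.11,-0.065,-0.015,1,0,0,0.046,0.14,-0.082,-0.015,1,0,0,0.055,0.172,-0.098,-0.015,1,0,0,0.064,0.205,-0.108,-0.015,1,0,0,0.072,0.232,-0.118,-0.015,1,0,0,0.072,0.232,-0.118,-0.015,1,0,0,0.072,0.232,-0.118,-0.015,1]'

```text
clock: 13.22
tcp_pos: [0.518, -0.0783, 0.0542]
ee_rot: [[-0.997, 0.078, 0.004], [0.078, 0.997, -0.001], [-0.004, -0.001, -1.0]]
ft_force: [-15.2, 2.3, 10.8]
finger_gap: 0.0007
```

Run:
```python
from h import *
s=ctrl.state();print(np.round(s['joint_positions'],1),s['ft_force'])
cv2.imwrite('pics/w3.png',cams.read_camera("wrist"))
```

```text
[ 35.4  42.2 -41.7 111.9  42.   42.   53.8] [-15.19187427   2.2789774   10.82147549]
```

View pics/w3.png

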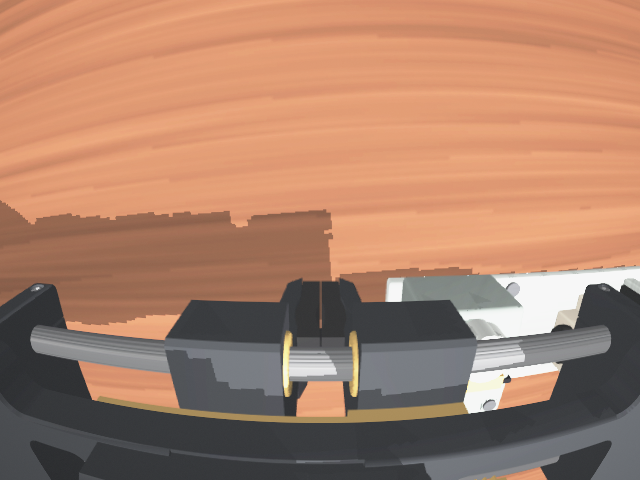

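The force of 15 N on the tool suggests the lever is at its stop. I'll back off in -x, then rise and check.

Request:
arm_command --commands '[0,0,0,-0.05,0,0,1,0,0,0,-0.2,0,0,1,0,0,0,-0.4,0,0,1,0,0,0,-0.4,0,0.3,1,0,0,0,-0.4,0,0.6,1,0,0,0,-0.5,-0.2,1,1,0,0,0,-0.7,-0.5,1,1,0,0,0,-1,-1,1,1,0,0,0,-1,-1,1,1,0,0,0,-1,-1,1,1]'

```text
clock: 14.1
tcp_pos: [0.3933, -0.2062, 0.1744]
ee_rot: [[-0.996, 0.092, 0.001], [0.092, 0.996, -0.006], [-0.001, -0.006, -1.0]]
ft_force: [-0.0, -0.1, -0.2]
finger_gap: 0.0003
```

Run:
```python
from h import *
im=cams.read_camera("top");cv2.imwrite('pics/topf.png',im);cv2.imwrite('pics/c4.png',cv2.resize(im[200:300,235:385],None,fx=5,fy=5,interpolation=cv2.INTER_CUBIC))
```

```text
(no output)
```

View pics/c4.png

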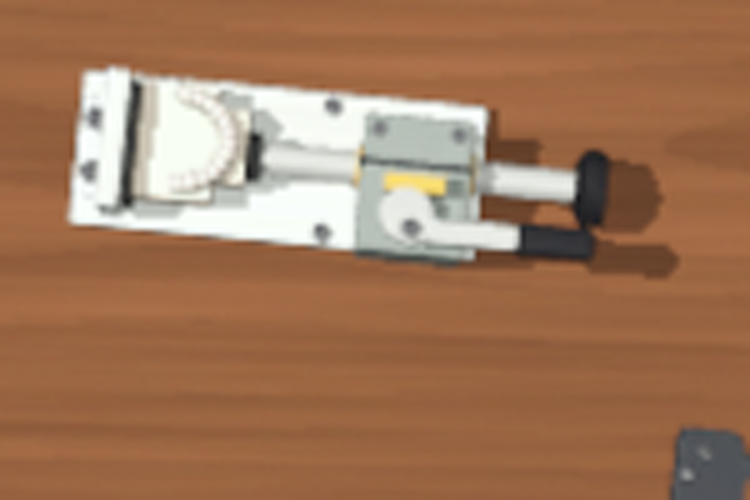

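The lever lies parallel to the rod, fully closed. The cast sits upright between the foot and the jaw, and the arm is clear, so I'm handing in.

```bash
python3 -c "
from station import ctrl
print(ctrl.close_job())"
```

```text
the job is handed in; nothing more can be done
None
```

I clamped the cast and handed the job in at about 14 s of the 61 s allowed; the hand-in reports no verdict.

- **Snug:** I pushed the rod in by its knob until the force rose stiffly, about 10 N per mm, which matches the jaw's rubber face. It ended at about 14 N, roughly 7 N beyond the drag. The lever was still open then, at about 0.4 rad.
- **Lever:** I swung it over centre to its stop. The last reading on the tool before I backed off was about 15 N sideways and 11 N vertically, under the 30 N limit. I did not explain the vertical part.
- **Last checks:** the final top picture shows the lever parallel to the rod (closed). The cast lies between the rod's foot and the jaw. With the arm clear, the wrist force read about zero.

**Not verified:**
- The force left on the cast after locking cannot be read directly, so I inferred it from the push.
- I did not re-measure the mouse, bottle and jar; the arm never worked near them.

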